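# Cap the ports and start the leak test

### The job

Get the leak tester running: push both orange caps on the manifold down until they are fully home, and slide the keypad shutter fully open by its rib, first moving the tin that stands in its way aside so that it stays upright on the worktop. Then press the blue, the yellow and the green key in that order, one at a time, each fully down for about half a second and let up again. Never press the red key or any key before caps and shutter are done, and do not disturb the other things on the bench.

Things in the scene. Friction and masses are not known exactly. Their poses are not given: they have to be found in the camera images.
- console: blue leak-test console fixed to the worktop, 170 mm along its x, 130 mm along its y, keypad face 45 mm above the worktop. Origin: under its centre, on the worktop. Its x points away from the robot, its y to the left. The 2 x 2 keypad (key centres 50 mm apart) is centred at x = -10 mm, y = 0; two aluminium guide rails along y, 64 mm high, stand at x = -72.5 and +52.5 mm (7 mm wide)
- shutter (a joint): flat aluminium shutter over the keypad, 116 mm along console x, 118 mm along y, top face 61 mm above the worktop, 5 mm thick. The joint is its travel in m toward console +y: 0 covers the keys, 0.112 is the end stop (fully open); it then overhangs the console's +y end, reaching y = 171 mm at x = -68 to +48 mm of the console, with its underside 56 mm above the worktop. Sliding it takes about 3 N and it stays where it is left. Starts at 0 to 0.018
- shutter_rib (a point): top centre of the black push rib on the shutter, 82 mm above the worktop. The rib is 70 mm long along console x, 10 mm thick along y, 21 mm tall above the shutter; at joint 0 it stands at console y = 25 mm, and moves with the shutter. It is pushed from its -y side, where the shutter's flat top extends 79 mm
- manifold: aluminium manifold block fixed to the worktop, 80 mm along its x, 170 mm along its y, 36 mm high; origin under its centre on the worktop. Two tapered steel ports stand on it at y = -45 and +45 mm, each carrying an orange cap
- cap_left (a joint): orange cap on the manifold's left port (+45 mm in manifold y), diameter 55 mm at the foot and 49 mm at its flat top, 46 mm tall. The joint is how far it has been pushed down the taper, in m: 0.014 is fully home on the brass collar, 0 is 14 mm above that; starts at 0 to 0.006. It takes about 10 N straight down to move and friction holds it where it is left
- cap_left_top (a point): centre of that cap's flat top; 86 mm above the worktop when the cap is home
- cap_right (a joint): orange cap on the manifold's right port (-45 mm in manifold y), diameter 55 mm at the foot and 49 mm at its flat top, 46 mm tall. The joint is how far it has been pushed down the taper, in m: 0.014 is fully home on the brass collar, 0 is 14 mm above that; starts at 0 to 0.006. It takes about 10 N straight down to move and friction holds it where it is left
- cap_right_top (a point): centre of that cap's flat top; 86 mm above the worktop when the cap is home
- key_blue (a joint): blue round spring key of the console's keypad, diameter 32 mm; which key sits in which of the four places varies. The joint is its press in m: 0 up, 0.006 fully down; starts to move at about 1.5 N, fully down at 5 N, springs back
- key_blue_top (a point): centre of that key's flat top; 54 mm above the worktop when up
- key_yellow (a joint): yellow round spring key of the console's keypad, diameter 32 mm; which key sits in which of the four places varies. The joint is its press in m: 0 up, 0.006 fully down; starts to move at about 1.5 N, fully down at 5 N, springs back
- key_yellow_top (a point): centre of that key's flat top; 54 mm above the worktop when up
- key_green (a joint): green round spring key of the console's keypad, diameter 32 mm; which key sits in which of the four places varies. The joint is its press in m: 0 up, 0.006 fully down; starts to move at about 1.5 N, fully down at 5 N, springs back
- key_green_top (a point): centre of that key's flat top; 54 mm above the worktop when up
- key_red (a joint): red round spring key of the console's keypad, diameter 32 mm; which key sits in which of the four places varies. The joint is its press in m: 0 up, 0.006 fully down; starts to move at about 1.5 N, fully down at 5 N, springs back
- key_red_top (a point): centre of that key's flat top; 54 mm above the worktop when up
- old_tin: upright round food tin, diameter 57 mm, 72 mm tall, 130 to 250 g, loose on the worktop beside the console's +y end, where the shutter must come out; it slides upright when pushed below about 40 mm. Origin: centre of its underside
- oil_bottle: bystander: squeeze bottle with amber oil, diameter 67 mm, 217 mm tall, standing behind the console, behind the manifold or between the two (the three tall things swap places); origin: centre of its underside
- spray_can: bystander: spray can with yellow cap, diameter 67 mm, 225 mm tall, standing behind the console, behind the manifold or between the two (the three tall things swap places); origin: centre of its underside
- sealer_bottle: bystander: white squeeze bottle with nozzle, diameter 61 mm, 221 mm tall, standing behind the console, behind the manifold or between the two (the three tall things swap places); origin: centre of its underside
- coupler: bystander: black round coupling with four steel pins, diameter 64 mm, 68 mm tall, at the back left; origin: centre of its underside
- tape_measure: bystander: yellow tape measure, 39 x 83 x 66 mm (x, y, z), at the left; origin: centre of its underside
- bore_cup_1: bystander: dark red round bore cup, diameter 69 mm, 44 mm tall, at the left; origin: centre of its underside

How it is judged (in metres and radians):
On the way, in this order (a step that is already met when the one before it is completed fails the run):
1. both caps are fully home and the shutter is fully open (value of joint each of cap_left, cap_right above 0.0115 m and value of joint shutter above 0.102 m), for 0.1 s.
2. the blue key is fully down (value of joint key_blue above 0.0048 m), for 0.25 s.
3. the yellow key is fully down (value of joint key_yellow above 0.0048 m), for 0.25 s.
4. the green key is fully down (value of joint key_green above 0.0048 m), for 0.25 s.
At the end, for the whole second after the job is handed in: Both caps within 2.5 mm of home, shutter at least 102 mm open of 112, all four keys up again, and the tin standing upright and at rest on the worktop (all of step 1 and value of joint each of key_blue, key_yellow, key_green, key_red below 0.0015 m and angle between old_tin's own z axis and vertical below 0.1 rad and height (world z) of old_tin below 0.01 m and linear speed of old_tin below 0.02 m/s); the robot touches nothing.
It fails at once if the red key is pressed (value of joint key_red above 0.0025 m).
It fails at once if a key is pressed before both caps are home and the shutter is open (value of joint any of key_blue, key_yellow, key_green, key_red above 0.003 m and not (value of joint each of cap_left, cap_right above 0.0115 m and value of joint shutter above 0.102 m)).
It fails at once if two keys are down at once (value of joint each of key_blue, key_yellow above 0.003 m or value of joint each of key_blue, key_green above 0.003 m or value of joint each of key_blue, key_red above 0.003 m or value of joint each of key_yellow, key_green above 0.003 m or value of joint each of key_yellow, key_red above 0.003 m or value of joint each of key_green, key_red above 0.003 m).
It fails at once if the tin is tipped over (angle between old_tin's own z axis and vertical above 0.5 rad).
It fails at once if a bystander is shoved by more than 30 mm or knocked over (distance of any of oil_bottle, spray_can, sealer_bottle, coupler, tape_measure, bore_cup_1 from where it was at the start of the episode above 0.03 m or angle between any of oil_bottle, spray_can, sealer_bottle, coupler, tape_measure, bore_cup_1's own z axis and vertical above 0.5 rad).
It also fails if it takes over 69 s, if anything falls off the work surface, if the arm or the gripper's body presses on something with over 40 N, if the wrist force passes 120 N, or if a joint passes its speed limit or range.

### The arm

A 6-joint arm with a two-finger parallel gripper is mounted at the origin on the work surface; the furniture and walls round the work are solid. World frame = base frame: x ahead of the robot, y to its left, z up, the work surface at z = 0. Lengths are in m, angles in degrees, forces in N, time in s.
With the tool pointing down it reaches from about 0.375 to 0.9 m from the base axis. Payload 3.1 kg.
Tool frame: the origin (TCP) lies between the finger pads; the fingertips stand 19 mm ahead of it and the grasp point (between the pads) is the TCP; z points along the fingers, y is the direction in which the jaws open and shut (so a half turn about z gives the same grasp; the last joint's range is limited). The gripper opens to 87 mm and grips with 3 to 60 N. Pads are 19 mm wide; open, the fingers measure 117 mm over their backs; the gripper's body (75 mm by 190 mm) begins 51 mm behind the grasp point.
Start: joints at [-76.576, 30.224, 82.088, -0, 67.689, -10.227], TCP at [0.251, -0.572, 0.242] pointing down, gripper open.
Joint ranges: [-176.69, 176.69], [-43.24, 126.21], [12.49, 139.97], [-82, 262], [0, 151.66], [-163.58, 163.58]. Speed limits (degrees/s): [159.86, 159.86, 180, 180, 180, 180].

### API

Orientations are given as a 3x3 rotation matrix whose columns are the frame's x, y, z axes.
In Python, from rig import bot gives the robot as it stands. The module is installed in compiled form; this text tells all that it offers.
- The arm moves only by the tool play_rows, never from a script. Its argument "increments" is a list of rows, each an object with "dp": the shift along the world's x, y, z in mm, a list of three; "turn": the turn about the world's z in rad. In form: [{"dp": [tx, ty, tz], "turn": turn}, ...]. A call has exactly 5 rows; each row shifts and turns the pose as measured when the row begins; what a row does not reach is not made up. A row lasts 1/10 s, in which the tool goes at most 50 mm and 8.59 degrees, less where a joint would pass 70% of its speed; a pose out of reach is approached as far as the arm can. A call with a gripper value outside its range is refused whole. "claw" is the opening, from 0 (shut) to 1 (fully open), set as the call begins (left out, the last holds). The fingers move at their own pace and stop on an object; the grip force is fixed at half the most. Time passes only in rows, so rows that do not move let the fingers close, or fill a call up. It gives the time, the measured TCP pose, the force and the opening at its end, in the units of the state.
- bot.read_state(): the state, without advancing time (a new reading comes with each control period).
- bot.capture(name): name is "scene" or "top"; returns (picture, depth): 480x640x3 uint8, blue, green, red; 480x640 float32, m along the optical axis (not along the pixel's ray), 0 where there is no reading.
- bot.get_calibration(name): a dict with "K" (3x3 intrinsics, pixels), "xyz" and "attitude" of the camera in the world. Camera axes: x right, y up, looking along -z (the intrinsics and any distortion apply to the point x, -y, -z); pixel columns grow to the right and rows downward; lengths in m; the calibration is good to about 2 mm. A picture is of the moment at which its call begins. get_calibration takes no time and is no camera call.
- bot.hand_in(): hands the job in, once; it reports no verdict.
The state is a dict: "time_s": time; "joint_positions": joint angles; "qvel": joint speeds; "tau": joint torques, N m; "position": TCP position; "tcp_rot": TCP orientation; "force": force on the tool from outside, world axes, zero at the start; "moment": the same for the moment, N m; "opening": opening from 0.0 (shut) to 1.0 (fully open).
Only numpy, scipy, OpenCV 4.12 (cv2) and the standard library are available. Lean on these libraries where they do the work, as an engineer would, in place of code of your own. Each camera call takes 0.05 s, during which the arm holds its last target.

## Working session

There is one attempt and no reset: what is moved stays moved. The work goes in short steps, Python scripts to look and compute and a tool call to move; the robot and the scene stay as the last step left them, time stands still between calls to the robot, and variables do not carry over. Pictures are saved under pics/ and viewed, and the job is handed in when it is done.

Besides the shell and the picture viewer there is one more tool, called after "Request:" as name(argument=value, ...), one argument or row to a line, values as JSON. play_rows: Moves the arm, as the interface text tells. Its arguments: {"type":"object","properties":{"increments":{"type":"array"},"claw":{"type":"number"}},"required":["increments"]}

```bash
mkdir -p pics
cat > h.py <<'E'
import numpy as np,cv2
from rig import bot
def grab(n,tag):
    im,d=bot.capture(n); cv2.imwrite(f'pics/{tag}.png',im); np.save(f'pics/{tag}.npy',d); return im,d
def w(n,u,v,d):
    c=bot.get_calibration(n);K=np.array(c['K']);R=np.array(c['attitude']);t=np.array(c['xyz'])
    p=np.array([(u-K[0,2])/K[0,0]*d,-(v-K[1,2])/K[1,1]*d,-d]); return R@p+t
def wz(n,u,v,z):
    a=w(n,u,v,1.);t=np.array(bot.get_calibration(n)['xyz']); s=(z-t[2])/(a[2]-t[2]); return t+s*(a-t)
E
python3 - <<'E'
from h import *
for n in('scene','top'):
    print({k:v for k,v in bot.get_calibration(n).items()}); grab(n,n+'0')
s=bot.read_state(); print(s)
E
```

```text
{'K': array([[549.95224252,   0.        , 322.40422906],
       [  0.        , 549.95224252, 242.02738146],
       [  0.        ,   0.        ,   1.        ]]), 'xyz': array([-0.08438536,  1.13917016,  1.0025004 ]), 'attitude': array([[-0.86727301,  0.28298116, -0.40958417],
       [-0.49783166, -0.49476644,  0.71229896],
       [-0.00108132,  0.82166163,  0.56997456]])}
{'K': array([[504.72256878,   0.        , 317.43360308],
       [  0.        , 504.72256878, 242.67060634],
       [  0.        ,   0.        ,   1.        ]]), 'xyz': array([0.49343404, 0.00310062, 1.22333177]), 'attitude': array([[-0.02561752,  0.99828325, -0.05267163],
       [-0.99965954, -0.02584275, -0.0035994 ],
       [-0.0049544 ,  0.05256149,  0.9986054 ]])}
{'time_s': 0.1, 'joint_positions': array([-7.65746255e+01,  3.02717521e+01,  8.21482407e+01, -1.24060423e-03,
        6.76886128e+01, -1.02265154e+01]), 'qvel': array([-0.00414533, -0.1196951 , -0.22102615,  0.0148399 , -0.06392596,
        0.04972141]), 'tau': array([ 1.90607423e-07, -4.40983307e+01, -1.77152020e+01,  6.34206575e-02,
        5.33621153e-02, -4.08400149e-05]), 'position': array([ 0.25062207, -0.57188322,  0.24069415]), 'tcp_rot': array([[ 9.15996545e-01,  4.01185890e-01, -4.59584431e-04],
       [ 4.01186028e-01, -9.15994754e-01,  1.83907421e-03],
       [ 3.16833696e-04, -1.86896447e-03, -9.99998203e-01]]), 'force': array([ 0.44528178, -0.37520909,  0.62895124]), 'moment': array([-0.03873421, -0.02911546, -0.05386052]), 'opening': 1.0023577943504103}
```

View pics/scene0.png

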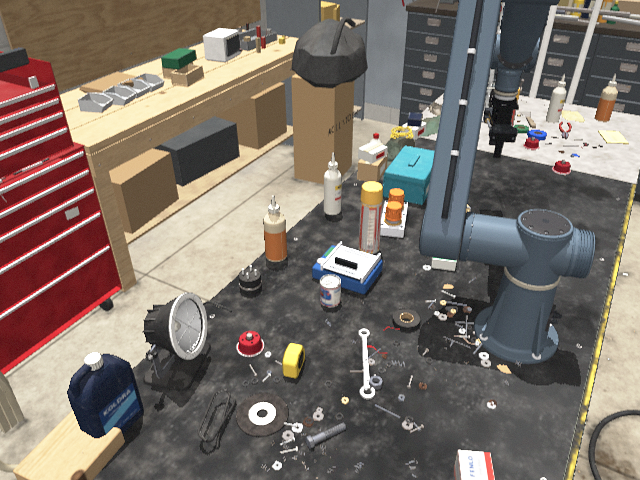

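View pics/top0.png

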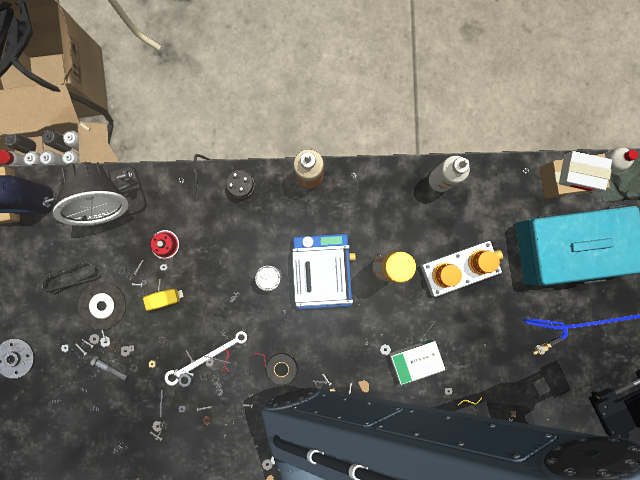

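The scene view shows the console with its shutter at (348,265), the tin at (330,293) and the manifold at (393,215). In the top view the shutter is at (322,275) with its rib at (308,277), the tin at (267,278), the spray can at (399,266), and the caps at (447,274) and (485,261).

Run:
```python
from h import *
im=cv2.imread('pics/top0.png')
cv2.imwrite('pics/c1.png',cv2.resize(im[215:325,240:370],None,fx=6,fy=6,interpolation=cv2.INTER_CUBIC)[:600])
cv2.imwrite('pics/c2.png',cv2.resize(im[225:310,370:515],None,fx=5.5,fy=5.5,interpolation=cv2.INTER_CUBIC))
```

```text
(no output)
```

View pics/c1.png

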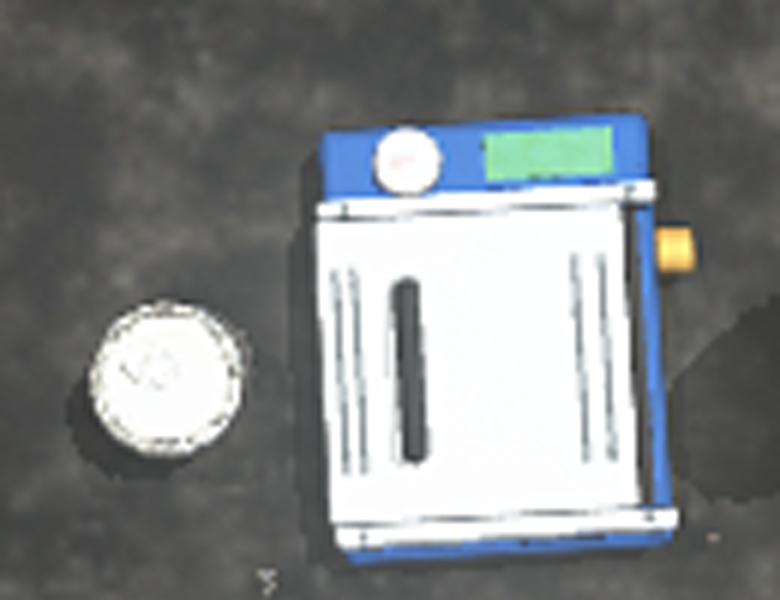

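View pics/c2.png

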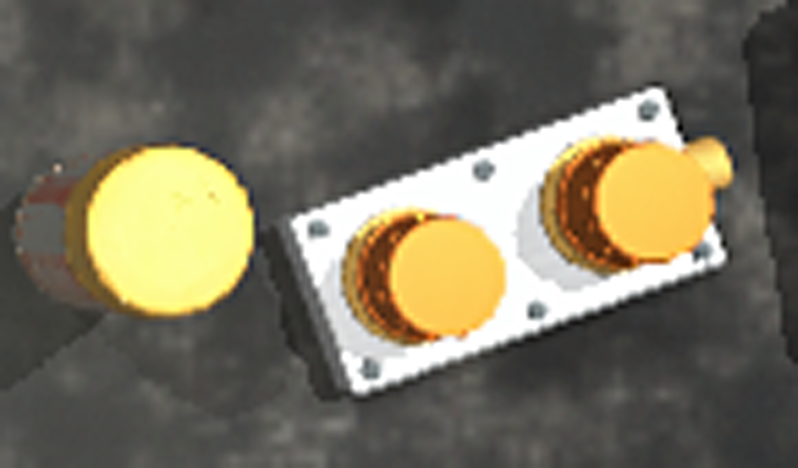

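```bash
cat > m.py <<'E'
from h import *
d=np.load('pics/top0.npy')
c1=lambda x,y:(240+(x+.5)/6-.5,215+(y+.5)/6-.5)
c2=lambda x,y:(370+(x+.5)/5.5-.5,225+(y+.5)/5.5-.5)
def P(nm,uv,z):
    u,v=uv; dd=np.median(d[int(v)-2:int(v)+3,int(u)-2:int(u)+3]); 
    print(nm,np.round(wz('top',u,v,z)*1000,1),'depthpt',np.round(w('top',u,v,dd)*1000,1)); return wz('top',u,v,z)*1000
a=[P('con',c1(*q),.045) for q in((322,133),(648,116),(670,542),(347,562))]
r=[P('rail',c1(*q),.064) for q in((318,210),(655,190),(678,517),(337,540))]
P('rib',c1(411,371),.082);P('ribA',c1(405,282),.082);P('ribB',c1(415,460),.082)
sh=[P('shut',c1(*q),.061) for q in((318,370),(630,370))]
P('tin',c1(165,378),.072)
P('capL',c2(447,276),.095);P('capR',c2(655,202),.095)
m=[P('man',c2(*q),.036) for q in((290,222),(660,88),(726,258),(358,393))]
print(np.mean(a,0),np.mean(r,0),np.mean(m,0))
P('spray',c2(170,230),.225)
for q in((240,183),(308,160),(455,167),(165,244)):P('o',q,.2)
E
python3 m.py
```

```text
con [570.9  63.6  45. ] depthpt [573.6  65.6   4.6]
con [574.3 -63.7  45. ] depthpt [577.1 -66.    4. ]
con [408.9 -67.4  45. ] depthpt [406.2 -69.7   7.3]
con [404.3  57.7  45. ] depthpt [401.2  59.6   3.7]
rail [540.2  64.8  64. ] depthpt [542.5  68.    4.5]
rail [544.5 -64.5  64. ] depthpt [545.3 -65.6  44.3]
rail [419.6 -69.6  64. ] depthpt [418.3 -71.   42.5]
rail [414.2  60.5  64. ] depthpt [410.   63.5   2.1]
rib [477.9  30.3  82. ] depthpt [477.9  30.3  79.9]
ribA [511.4  31.7  82. ] depthpt [511.6  31.9  73.4]
ribB [444.6  29.6  82. ] depthpt [443.8  30.   64.9]
shut [479.   66.4  61. ] depthpt [478.2  69.5   4.3]
shut [475.9 -53.1  61. ] depthpt [475.9 -53.2  58. ]
tin [477.5 123.9  72. ] depthpt [477.5 124.3  68.2]
capL [ 473.6 -288.2   95. ] depthpt [ 473.7 -288.    95.7]
capR [ 501.4 -373.6   95. ] depthpt [ 501.4 -373.9   94.3]
man [ 497.3 -237.5   36. ] depthpt [ 497.4 -243.1    8.1]
man [ 550.5 -397.6   36. ] depthpt [ 552.  -408.2    4.5]
man [ 477.2 -422.5   36. ] depthpt [ 476.8 -433.8    4.5]
man [ 423.9 -263.7   36. ] depthpt [ 422.1 -270.9    4. ]
[489.59111222  -2.45927016  45.        ] [479.61178925  -2.20855467  64.        ] [ 487.23687895 -330.30140224   36.        ]
spray [ 494.9 -156.   225. ] depthpt [ 494.9 -156.1  224.4]
o [673.6 161.9 200. ] depthpt [699.9 185.1  50.8]
o [717.4  21.8 200. ] depthpt [718.3  21.8 195.8]
o [ 694.9 -278.2  200. ] depthpt [ 698.1 -282.7  183.9]
o [552.7 316.7 200. ] depthpt [562.3 367.5  34.1]
```

Run:
```python
from h import *
d=np.load('pics/top0.npy')
for q in((545,230),(560,270),(525,250),(420,362),(160,300),(163,245)):print(q,np.round(w('top',*q,d[q[1],q[0]])*1000))
```

```text
(545, 230) [ 568. -499.  102.]
(560, 270) [ 478. -525.  108.]
(525, 250) [ 526. -478.   41.]
(420, 362) [ 272. -224.   37.]
(160, 300) [432. 372.  62.]
(163, 245) [560. 371.  39.]
```

Request:
play_rows(
  claw=0,
  increments=[
    {"dp": [30,5,0],"turn": 0.14},
    {"dp": [30,15,0],"turn": 0.14},
    {"dp": [30,25,0],"turn": 0.14},
    {"dp": [30,25,0],"turn": 0.14},
    {"dp": [30,25,0],"turn": 0.14},
  ],
)

```text
time_s: 0.6
position: [0.3997, -0.4773, 0.2376]
tcp_rot: [[0.427, 0.904, -0.004], [0.904, -0.427, 0.002], [-0.0, -0.005, -1.0]]
force: [0.1, -0.5, -0.0]
opening: 0.634
```

Request:
play_rows(
  increments=[
    {"dp": [22,23,-10],"turn": 0.14},
    {"dp": [22,23,-15],"turn": 0.14},
    {"dp": [22,23,-15],"turn": 0.14},
    {"dp": [22,22,-15],"turn": 0.05},
    {"dp": [14,13,-15],"turn": 0},
  ],
)

```text
time_s: 1.1
position: [0.5078, -0.3669, 0.166]
tcp_rot: [[-0.054, 0.999, -0.002], [0.999, 0.054, -0.001], [-0.001, -0.002, -1.0]]
force: [0.6, -0.5, 0.1]
opening: 0.174
```

Request:
play_rows(
  increments=[
    {"dp": [-6,-7,-10],"turn": -0.02},
    {"dp": [0,0,-10],"turn": 0},
    {"dp": [0,0,-10],"turn": 0},
    {"dp": [0,0,-8],"turn": 0},
    {"dp": [0,0,0],"turn": 0},
  ],
)

```text
time_s: 1.6
position: [0.5005, -0.372, 0.1223]
tcp_rot: [[-0.035, 0.999, -0.007], [0.999, 0.035, 0.004], [0.004, -0.006, -1.0]]
force: [-0.2, -0.8, -0.4]
opening: 0.006
```

Request:
play_rows(
  increments=[
    {"dp": [0,-1,-5],"turn": 0},
    {"dp": [0,0,-5],"turn": 0},
    {"dp": [0,0,-5],"turn": 0},
    {"dp": [0,0,-5],"turn": 0},
    {"dp": [0,0,-5],"turn": 0},
  ],
)

```text
time_s: 2.1
position: [0.5006, -0.3748, 0.1049]
tcp_rot: [[-0.032, 0.999, -0.004], [0.999, 0.032, 0.002], [0.002, -0.004, -1.0]]
force: [-6.8, 7.1, 39.4]
opening: 0.006
```

Request:
play_rows(
  increments=[
    {"dp": [0,0,20],"turn": 0},
    {"dp": [-3,6,12],"turn": 0},
    {"dp": [-8,27,0],"turn": 0},
    {"dp": [-8,27,0],"turn": 0},
    {"dp": [-6,20,0],"turn": 0},
  ],
)

```text
time_s: 2.6
position: [0.4762, -0.297, 0.1416]
tcp_rot: [[-0.028, 1.0, 0.004], [1.0, 0.028, -0.006], [-0.006, 0.004, -1.0]]
force: [0.4, -0.4, -1.0]
opening: 0.005
```

Run:
```python
from h import *
print(bot.read_state()['position'],bot.read_state()['force'])
```

```text
[ 0.47616438 -0.296994    0.14163076] [ 0.42219526 -0.37287091 -1.01481544]
```

Request:
play_rows(
  increments=[
    {"dp": [-2,6,-8],"turn": 0},
    {"dp": [0,0,-8],"turn": 0},
    {"dp": [0,0,-5],"turn": 0},
    {"dp": [0,0,-5],"turn": 0},
    {"dp": [0,0,-4],"turn": 0},
  ],
)

```text
time_s: 3.1
position: [0.4734, -0.2892, 0.1101]
tcp_rot: [[-0.028, 1.0, 0.003], [1.0, 0.028, -0.004], [-0.004, 0.003, -1.0]]
force: [-0.7, 4.9, 9.5]
opening: 0.001
```

Request:
play_rows(
  increments=[
    {"dp": [0,0,-5],"turn": 0},
    {"dp": [0,0,-5],"turn": 0},
    {"dp": [0,0,-5],"turn": 0},
    {"dp": [0,0,-4],"turn": 0},
    {"dp": [0,0,-4],"turn": 0},
  ],
)

```text
time_s: 3.6
position: [0.4736, -0.2894, 0.1049]
tcp_rot: [[-0.026, 1.0, 0.003], [1.0, 0.026, 0.0], [0.0, 0.003, -1.0]]
force: [-6.6, 6.6, 30.7]
opening: 0.008
```

Request:
play_rows(
  increments=[
    {"dp": [0,0,30],"turn": 0},
    {"dp": [0,0,45],"turn": 0},
    {"dp": [0,0,45],"turn": 0},
    {"dp": [0,0,45],"turn": 0},
    {"dp": [0,0,20],"turn": 0},
  ],
)

```text
time_s: 4.1
position: [0.473, -0.293, 0.2932]
tcp_rot: [[-0.021, 1.0, 0.0], [1.0, 0.021, 0.002], [0.002, 0.0, -1.0]]
force: [0.0, -0.8, -1.2]
opening: 0.003
```

Request:
play_rows(
  increments=[
    {"dp": [0,30,0],"turn": 0},
    {"dp": [0,45,0],"turn": 0},
    {"dp": [0,45,0],"turn": 0},
    {"dp": [0,45,0],"turn": 0},
    {"dp": [0,45,0],"turn": 0},
  ],
)

```text
time_s: 4.6
position: [0.4792, -0.0913, 0.2976]
tcp_rot: [[-0.005, 1.0, 0.016], [1.0, 0.005, -0.013], [-0.013, 0.016, -1.0]]
force: [-0.1, 0.2, -0.4]
opening: 0.002
```

Request:
play_rows(
  claw=1,
  increments=[
    {"dp": [0,45,0],"turn": 0},
    {"dp": [0,45,0],"turn": 0},
    {"dp": [0,45,0],"turn": 0},
    {"dp": [0,35,-5],"turn": 0},
    {"dp": [0,10,-10],"turn": 0},
  ],
)

```text
time_s: 5.1
position: [0.4834, 0.0956, 0.2822]
tcp_rot: [[-0.004, 1.0, 0.023], [1.0, 0.004, -0.013], [-0.013, 0.023, -1.0]]
force: [0.1, -0.1, -0.4]
opening: 0.377
```

Request:
play_rows(
  increments=[
    {"dp": [-6,25,-40],"turn": 0.02},
    {"dp": [0,3,-40],"turn": 0},
    {"dp": [0,0,-40],"turn": 0},
    {"dp": [0,0,-15],"turn": 0},
    {"dp": [0,0,0],"turn": 0},
  ],
)

```text
time_s: 5.6
position: [0.4819, 0.1225, 0.1401]
tcp_rot: [[-0.026, 0.999, 0.03], [1.0, 0.027, -0.015], [-0.015, 0.029, -0.999]]
force: [1.0, -0.3, 0.6]
opening: 0.833
```

Run:
```python
from h import *
grab('top','top1');grab('scene','scene1')
s=bot.read_state();print(s['position'],s['tcp_rot'].round(3),s['opening'])
im=cv2.imread('pics/scene1.png');cv2.imwrite('pics/s1.png',cv2.resize(im[150:320,280:460],None,fx=3.5,fy=3.5))
```

```text
[0.48307511 0.12262457 0.14222575] [[-0.026  0.999  0.033]
 [ 1.     0.026 -0.014]
 [-0.015  0.033 -0.999]] 0.9229549647995374
```

View pics/s1.png

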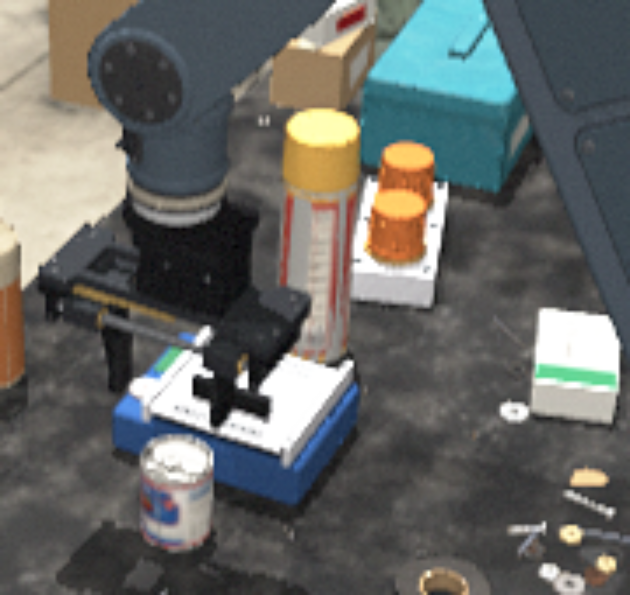

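View pics/top1.png

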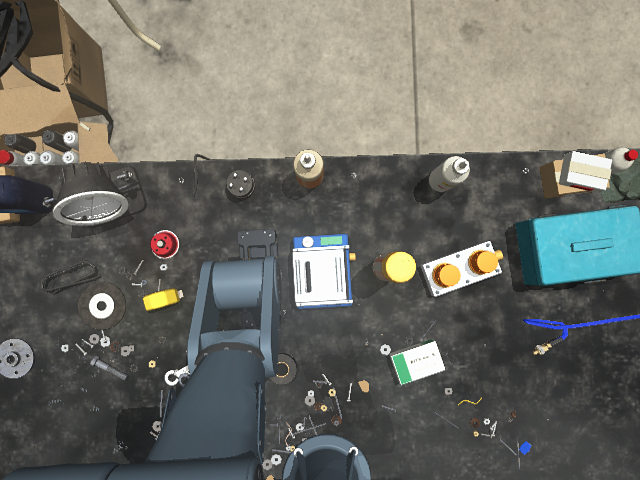

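Both caps look seated, and the open gripper hovers above the tin.

Request:
play_rows(
  increments=[
    {"dp": [-5,1,-15],"turn": 0},
    {"dp": [0,0,-20],"turn": 0},
    {"dp": [0,0,-20],"turn": 0},
    {"dp": [0,0,-20],"turn": 0},
    {"dp": [0,0,-15],"turn": 0},
  ],
)

```text
time_s: 6.2
position: [0.4891, 0.1212, 0.0583]
tcp_rot: [[-0.022, 0.998, 0.059], [1.0, 0.023, -0.014], [-0.016, 0.059, -0.998]]
force: [0.1, 0.2, 0.2]
opening: 0.997
```

Request:
play_rows(
  increments=[
    {"dp": [-5,1,0],"turn": 0},
    {"dp": [-5,1,0],"turn": 0},
    {"dp": [0,0,0],"turn": 0},
    {"dp": [0,0,0],"turn": 0},
    {"dp": [0,0,0],"turn": 0},
  ],
)

```text
time_s: 6.7
position: [0.4823, 0.1223, 0.0623]
tcp_rot: [[-0.021, 0.997, 0.068], [1.0, 0.022, -0.015], [-0.016, 0.067, -0.998]]
force: [-0.6, -0.8, 0.9]
opening: 0.998
```

Run:
```python
from h import *
s=bot.read_state()
for k in('joint_positions','qvel','position'):print(k,s[k].round(3))
```

```text
joint_positions [  1.908  37.438 110.773  -2.061  27.949   2.487]
qvel [ 0.068 -0.959 -0.396  0.025  0.03   0.019]
position [0.482 0.122 0.062]
```

Request:
play_rows(
  increments=[
    {"dp": [0,0,0],"turn": 0},
    {"dp": [0,0,0],"turn": 0},
    {"dp": [0,0,0],"turn": 0},
    {"dp": [0,0,0],"turn": 0},
    {"dp": [0,0,0],"turn": 0},
  ],
)

```text
time_s: 7.2
position: [0.4833, 0.1224, 0.0634]
tcp_rot: [[-0.021, 0.997, 0.07], [1.0, 0.022, -0.015], [-0.016, 0.07, -0.997]]
force: [-0.8, -0.1, 0.1]
opening: 1.001
```

Run:
```python
from h import *
s=bot.read_state()
for k in('joint_positions','qvel','position','tcp_rot'):print(k,s[k].round(3))
```

```text
joint_positions [  1.916  37.321 110.714  -2.063  27.972   2.487]
qvel [ 0.076  0.092  0.024 -0.025  0.132  0.076]
position [0.483 0.122 0.063]
tcp_rot [[-0.021  0.997  0.07 ]
 [ 1.     0.022 -0.015]
 [-0.016  0.07  -0.997]]
```

Request:
play_rows(
  increments=[
    {"dp": [-3,1,-7],"turn": 0},
    {"dp": [-3,1,-7],"turn": 0},
    {"dp": [-2,0,-7],"turn": 0},
    {"dp": [-1,0,-6],"turn": 0},
    {"dp": [0,0,0],"turn": 0},
  ],
)

```text
time_s: 7.7
position: [0.4725, 0.1246, 0.0333]
tcp_rot: [[-0.021, 0.997, 0.068], [1.0, 0.022, -0.015], [-0.016, 0.068, -0.998]]
force: [-1.0, 0.2, 0.2]
opening: 1.002
```

Request:
play_rows(
  claw=0.6,
  increments=[
    {"dp": [0,0,0],"turn": 0},
    {"dp": [0,0,0],"turn": 0},
    {"dp": [0,0,0],"turn": 0},
    {"dp": [0,0,0],"turn": 0},
    {"dp": [0,0,0],"turn": 0},
  ],
)

```text
time_s: 8.2
position: [0.4755, 0.1247, 0.0339]
tcp_rot: [[-0.021, 0.997, 0.074], [1.0, 0.022, -0.014], [-0.016, 0.074, -0.997]]
force: [0.1, 0.1, 0.7]
opening: 0.666
```

Request:
play_rows(
  claw=0.55,
  increments=[
    {"dp": [0,0,0],"turn": 0},
    {"dp": [0,0,0],"turn": 0},
    {"dp": [0,0,3],"turn": 0},
    {"dp": [0,0,4],"turn": 0},
    {"dp": [0,0,4],"turn": 0},
  ],
)

```text
time_s: 8.7
position: [0.4726, 0.1245, 0.0446]
tcp_rot: [[-0.021, 0.998, 0.068], [1.0, 0.022, -0.015], [-0.016, 0.067, -0.998]]
force: [-0.0, -0.1, -1.1]
opening: 0.66
```

Request:
play_rows(
  increments=[
    {"dp": [-1,10,1],"turn": 0},
    {"dp": [-1,15,0],"turn": 0},
    {"dp": [-1,15,0],"turn": 0},
    {"dp": [-1,15,0],"turn": 0},
    {"dp": [-1,10,0],"turn": 0},
  ],
)

```text
time_s: 9.2
position: [0.4672, 0.1926, 0.0471]
tcp_rot: [[-0.017, 0.998, 0.068], [1.0, 0.018, -0.014], [-0.016, 0.068, -0.998]]
force: [0.0, -0.2, -0.5]
opening: 0.66
```

Request:
play_rows(
  increments=[
    {"dp": [-1,15,0],"turn": 0},
    {"dp": [-1,15,0],"turn": 0},
    {"dp": [-1,12,0],"turn": 0},
    {"dp": [-1,6,0],"turn": 0},
    {"dp": [0,0,0],"turn": 0},
  ],
)

```text
time_s: 9.7
position: [0.4614, 0.2456, 0.0472]
tcp_rot: [[-0.02, 0.997, 0.068], [1.0, 0.021, -0.014], [-0.016, 0.068, -0.998]]
force: [0.3, -0.4, -1.1]
opening: 0.662
```

Request:
play_rows(
  increments=[
    {"dp": [0,0,-4],"turn": 0},
    {"dp": [0,0,-4],"turn": 0},
    {"dp": [0,0,-3],"turn": 0},
    {"dp": [0,0,-2],"turn": 0},
    {"dp": [0,0,0],"turn": 0},
  ],
)

```text
time_s: 10.2
position: [0.4613, 0.2441, 0.0337]
tcp_rot: [[-0.017, 0.998, 0.067], [1.0, 0.018, -0.015], [-0.016, 0.067, -0.998]]
force: [-0.7, 3.4, 4.0]
opening: 0.663
```

Request:
play_rows(
  claw=0.85,
  increments=[
    {"dp": [0,0,0],"turn": 0},
    {"dp": [0,0,0],"turn": 0},
    {"dp": [0,0,0],"turn": 0},
    {"dp": [0,0,0],"turn": 0},
    {"dp": [0,0,0],"turn": 0},
  ],
)

```text
time_s: 10.7
position: [0.4623, 0.2433, 0.0337]
tcp_rot: [[-0.016, 0.998, 0.068], [1.0, 0.017, -0.015], [-0.016, 0.068, -0.998]]
force: [0.0, -0.7, -0.2]
opening: 0.846
```

Request:
play_rows(
  claw=1,
  increments=[
    {"dp": [0,0,0],"turn": 0},
    {"dp": [0,0,5],"turn": 0},
    {"dp": [0,0,10],"turn": 0},
    {"dp": [0,0,20],"turn": 0},
    {"dp": [0,0,20],"turn": 0},
  ],
)

```text
time_s: 11.2
position: [0.4603, 0.2426, 0.0892]
tcp_rot: [[-0.016, 0.998, 0.062], [1.0, 0.017, -0.016], [-0.018, 0.062, -0.998]]
force: [0.1, 0.7, -0.3]
opening: 0.999
```

Request:
play_rows(
  increments=[
    {"dp": [0,0,20],"turn": 0},
    {"dp": [0,0,20],"turn": 0},
    {"dp": [0,0,20],"turn": 0},
    {"dp": [0,0,15],"turn": 0},
    {"dp": [0,0,0],"turn": 0},
  ],
)

```text
time_s: 11.7
position: [0.4612, 0.2433, 0.1739]
tcp_rot: [[-0.017, 0.997, 0.071], [1.0, 0.018, -0.014], [-0.015, 0.07, -0.997]]
force: [0.2, 0.6, 0.3]
opening: 0.999
```

Request:
play_rows(
  claw=0,
  increments=[
    {"dp": [2,-30,0],"turn": 0},
    {"dp": [4,-45,0],"turn": 0},
    {"dp": [4,-45,0],"turn": 0},
    {"dp": [4,-45,0],"turn": 0},
    {"dp": [2,-40,0],"turn": 0},
  ],
)

```text
time_s: 12.2
position: [0.4763, 0.0372, 0.1747]
tcp_rot: [[-0.029, 0.997, 0.075], [0.999, 0.03, -0.011], [-0.013, 0.075, -0.997]]
force: [0.7, -0.3, 0.7]
opening: 0.629
```

Request:
play_rows(
  increments=[
    {"dp": [0,-20,0],"turn": 0},
    {"dp": [0,-10,-5],"turn": 0},
    {"dp": [0,-4,-10],"turn": 0},
    {"dp": [0,0,-10],"turn": 0},
    {"dp": [0,0,-5],"turn": 0},
  ],
)

```text
time_s: 12.7
position: [0.4754, -0.0013, 0.1416]
tcp_rot: [[-0.022, 0.997, 0.074], [1.0, 0.023, -0.011], [-0.013, 0.074, -0.997]]
force: [-0.4, -0.2, -0.3]
opening: 0.17
```

Run:
```python
from h import *
grab('top','top2');grab('scene','scene2')
s=bot.read_state();print(s['position'],s['tcp_rot'].round(3),s['opening'])
im=cv2.imread('pics/scene2.png');cv2.imwrite('pics/s2.png',cv2.resize(im[200:400,220:420],None,fx=3,fy=3))
```

```text
[ 0.47519979 -0.00107595  0.14171246] [[-0.023  0.997  0.073]
 [ 1.     0.023 -0.011]
 [-0.012  0.073 -0.997]] 0.08151060944989562
```

View pics/s2.png

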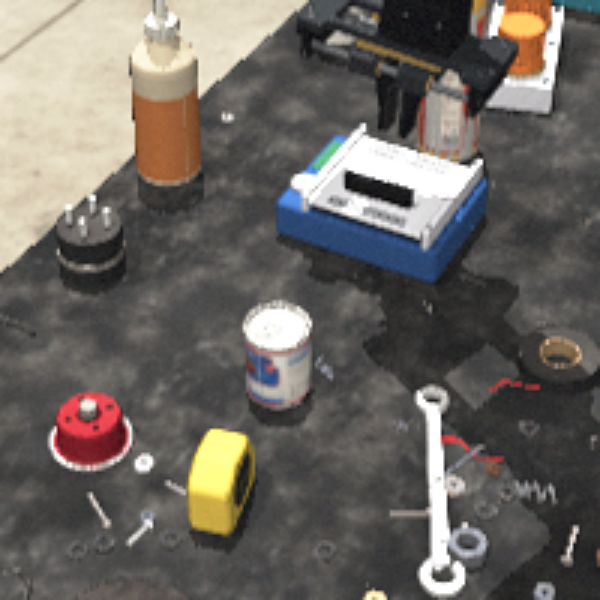

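View pics/top2.png

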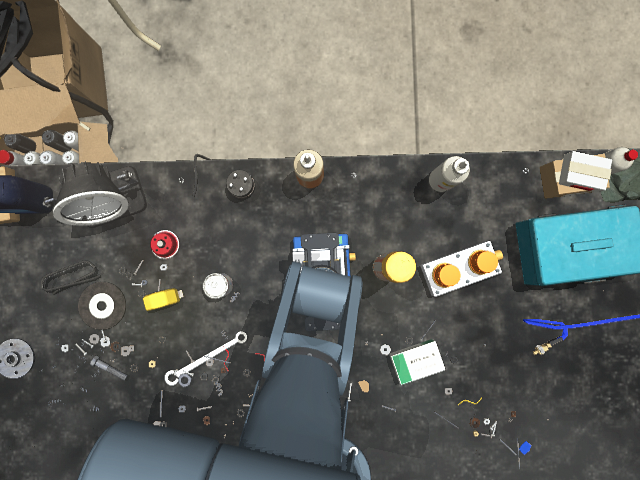

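The tin stands upright at (278,355) in the crop, clear of the tape, and the closed fingers are above the shutter behind the rib. Next I lower and push.

Request:
play_rows(
  increments=[
    {"dp": [0,0,-12],"turn": 0.01},
    {"dp": [0,0,-12],"turn": 0},
    {"dp": [0,0,-12],"turn": 0},
    {"dp": [0,0,-10],"turn": 0},
    {"dp": [0,0,0],"turn": 0},
  ],
)

```text
time_s: 13.3
position: [0.476, 0.0034, 0.0942]
tcp_rot: [[-0.041, 0.996, 0.075], [0.999, 0.042, -0.009], [-0.012, 0.075, -0.997]]
force: [0.7, -0.6, 0.4]
opening: 0.009
```

Request:
play_rows(
  increments=[
    {"dp": [0,4,-3],"turn": -0.01},
    {"dp": [0,6,-3],"turn": 0},
    {"dp": [0,8,0],"turn": 0},
    {"dp": [0,8,0],"turn": 0},
    {"dp": [0,8,0],"turn": 0},
  ],
)

```text
time_s: 13.8
position: [0.476, 0.0393, 0.0884]
tcp_rot: [[-0.031, 0.997, 0.075], [0.999, 0.032, -0.012], [-0.014, 0.075, -0.997]]
force: [-0.7, -3.3, -2.0]
opening: 0.007
```

Request:
play_rows(
  increments=[
    {"dp": [0,10,0],"turn": 0},
    {"dp": [0,10,0],"turn": 0},
    {"dp": [-1,10,0],"turn": 0},
    {"dp": [0,10,0],"turn": 0},
    {"dp": [-1,10,0],"turn": 0},
  ],
)

```text
time_s: 14.3
position: [0.474, 0.0938, 0.0887]
tcp_rot: [[-0.032, 0.997, 0.076], [0.999, 0.033, -0.012], [-0.014, 0.076, -0.997]]
force: [0.2, -3.7, -1.3]
opening: 0.002
```

Request:
play_rows(
  increments=[
    {"dp": [0,10,0],"turn": 0},
    {"dp": [0,8,0],"turn": 0},
    {"dp": [0,6,0],"turn": 0},
    {"dp": [0,5,0],"turn": 0},
    {"dp": [0,4,0],"turn": 0},
  ],
)

```text
time_s: 14.8
position: [0.4735, 0.1185, 0.089]
tcp_rot: [[-0.053, 0.996, 0.071], [0.998, 0.055, -0.034], [-0.038, 0.069, -0.997]]
force: [-0.5, -24.2, 0.9]
opening: 0.005
```

Request:
play_rows(
  increments=[
    {"dp": [0,-8,0],"turn": -0.01},
    {"dp": [0,-10,5],"turn": -0.01},
    {"dp": [0,-10,20],"turn": 0},
    {"dp": [0,0,30],"turn": 0},
    {"dp": [0,20,20],"turn": 0},
  ],
)

```text
time_s: 15.3
position: [0.473, 0.1087, 0.1649]
tcp_rot: [[-0.024, 0.998, 0.066], [0.999, 0.026, -0.033], [-0.034, 0.065, -0.997]]
force: [0.3, 0.8, 0.1]
opening: 0.008
```

Request:
play_rows(
  increments=[
    {"dp": [0,40,0],"turn": 0},
    {"dp": [0,40,0],"turn": 0},
    {"dp": [0,35,0],"turn": 0},
    {"dp": [0,10,0],"turn": 0},
    {"dp": [0,0,0],"turn": 0},
  ],
)

```text
time_s: 15.8
position: [0.4762, 0.2416, 0.1721]
tcp_rot: [[-0.02, 0.996, 0.081], [0.999, 0.022, -0.024], [-0.026, 0.081, -0.996]]
force: [0.5, -0.6, -0.1]
opening: 0.002
```

Run:
```python
from h import *
im,_=grab('top','top3')
s=bot.read_state();print(s['position'],s['tcp_rot'].round(3),s['opening'])
cv2.imwrite('pics/t3.png',cv2.resize(im[215:325,240:370],None,fx=6,fy=6,interpolation=cv2.INTER_CUBIC)[:600])
```

```text
[0.47609507 0.24085094 0.17202718] [[-0.019  0.997  0.081]
 [ 0.999  0.021 -0.025]
 [-0.026  0.08  -0.996]] 0.010778132662633697
```

View pics/t3.png

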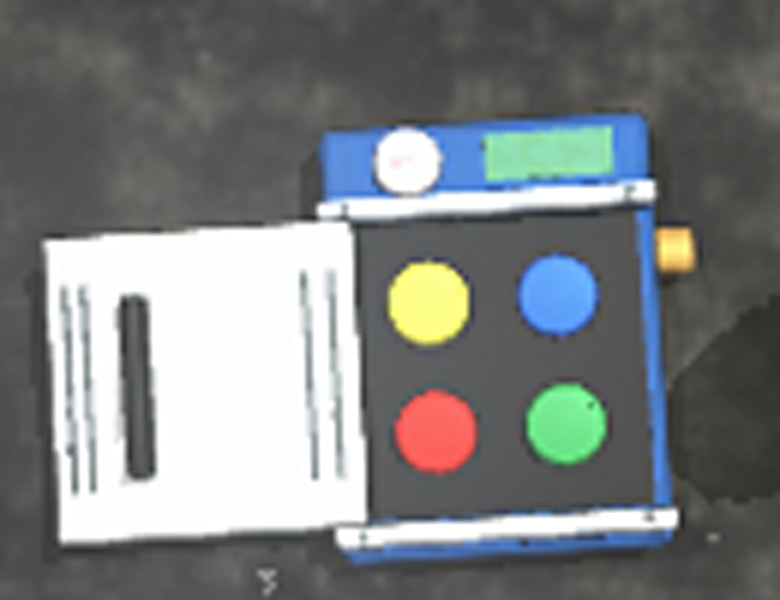

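Keys in the crop: yellow (429,303), blue (558,294), red (436,432), green (567,424). The rib is at (137,387).

Run:
```python
from h import *
c1=lambda x,y:(240+(x+.5)/6-.5,215+(y+.5)/6-.5)
for n,q,z in(('Y',(429,303),.054),('B',(558,294),.054),('R',(436,432),.054),('G',(567,424),.054),('rib',(137,387),.082)):print(n,(wz('top',*c1(*q),z)*1000).round(1))
```

```text
Y [503.6  23.3  54. ]
B [505.7 -26.5  54. ]
R [453.9  21.9  54. ]
G [455.7 -28.6  54. ]
rib [474.6 133.5  82. ]
```

Request:
play_rows(
  increments=[
    {"dp": [4,-35,0],"turn": 0},
    {"dp": [5,-45,0],"turn": 0},
    {"dp": [5,-45,0],"turn": 0},
    {"dp": [5,-45,0],"turn": 0},
    {"dp": [5,-45,0],"turn": 0},
  ],
)

```text
time_s: 16.35
position: [0.4977, 0.0189, 0.172]
tcp_rot: [[-0.025, 0.996, 0.08], [0.999, 0.027, -0.023], [-0.025, 0.08, -0.996]]
force: [0.9, -0.6, -0.1]
opening: 0.004
```

Request:
play_rows(
  increments=[
    {"dp": [4,-30,0],"turn": 0},
    {"dp": [1,-10,0],"turn": 0},
    {"dp": [0,0,-10],"turn": 0},
    {"dp": [0,0,-10],"turn": 0},
    {"dp": [0,0,0],"turn": 0},
  ],
)

```text
time_s: 16.85
position: [0.5001, -0.031, 0.1503]
tcp_rot: [[-0.009, 0.997, 0.078], [1.0, 0.011, -0.024], [-0.025, 0.078, -0.997]]
force: [-0.3, 0.4, -0.4]
opening: 0.009
```

Request:
play_rows(
  increments=[
    {"dp": [1,2,-15],"turn": 0.01},
    {"dp": [1,1,-15],"turn": 0},
    {"dp": [1,1,-15],"turn": 0},
    {"dp": [0,0,-10],"turn": 0},
    {"dp": [0,0,0],"turn": 0},
  ],
)

```text
time_s: 17.35
position: [0.5007, -0.0193, 0.0918]
tcp_rot: [[-0.03, 0.997, 0.074], [0.999, 0.032, -0.02], [-0.023, 0.073, -0.997]]
force: [-0.9, 0.2, -1.2]
opening: 0.005
```

Request:
play_rows(
  increments=[
    {"dp": [3,-5,-3],"turn": 0},
    {"dp": [1,-2,-3],"turn": 0},
    {"dp": [0,0,-3],"turn": 0},
    {"dp": [0,0,-2],"turn": 0},
    {"dp": [0,0,0],"turn": 0},
  ],
)

```text
time_s: 17.85
position: [0.506, -0.0261, 0.0813]
tcp_rot: [[-0.032, 0.997, 0.077], [0.999, 0.033, -0.021], [-0.024, 0.076, -0.997]]
force: [-0.9, 0.4, 0.1]
opening: 0.005
```

Request:
play_rows(
  increments=[
    {"dp": [0,0,-4],"turn": 0},
    {"dp": [0,0,-4],"turn": 0},
    {"dp": [0,0,-4],"turn": 0},
    {"dp": [0,0,-4],"turn": 0},
    {"dp": [0,0,-4],"turn": 0},
  ],
)

```text
time_s: 18.35
position: [0.5066, -0.0263, 0.0663]
tcp_rot: [[-0.032, 0.996, 0.081], [0.999, 0.034, -0.022], [-0.025, 0.08, -0.996]]
force: [-12.8, 2.8, 66.1]
opening: 0.006
```

Request:
play_rows(
  increments=[
    {"dp": [0,0,-3],"turn": 0},
    {"dp": [0,0,-3],"turn": 0},
    {"dp": [0,0,-2],"turn": 0},
    {"dp": [0,0,-2],"turn": 0},
    {"dp": [0,0,-2],"turn": 0},
  ],
)

```text
time_s: 18.85
position: [0.5063, -0.0263, 0.0673]
tcp_rot: [[-0.033, 0.995, 0.091], [0.999, 0.036, -0.026], [-0.029, 0.09, -0.996]]
force: [-4.4, -0.3, 22.1]
opening: 0.009
```

Request:
play_rows(
  increments=[
    {"dp": [0,0,10],"turn": 0},
    {"dp": [0,0,15],"turn": 0},
    {"dp": [-1,15,0],"turn": 0},
    {"dp": [-1,20,0],"turn": 0},
    {"dp": [-2,10,0],"turn": 0},
  ],
)

```text
time_s: 19.35
position: [0.5038, 0.0181, 0.0941]
tcp_rot: [[-0.03, 0.995, 0.095], [0.999, 0.033, -0.028], [-0.031, 0.094, -0.995]]
force: [0.1, -0.2, -0.1]
opening: 0.001
```

Request:
play_rows(
  increments=[
    {"dp": [0,0,0],"turn": 0},
    {"dp": [0,0,0],"turn": 0},
    {"dp": [0,0,0],"turn": 0},
    {"dp": [0,0,0],"turn": 0},
    {"dp": [0,0,0],"turn": 0},
  ],
)

```text
time_s: 19.85
position: [0.5031, 0.0179, 0.093]
tcp_rot: [[-0.032, 0.995, 0.093], [0.999, 0.034, -0.028], [-0.031, 0.092, -0.995]]
force: [-0.4, -0.3, 0.1]
opening: 0.007
```

Request:
play_rows(
  increments=[
    {"dp": [0,4,-4],"turn": 0},
    {"dp": [-1,2,-4],"turn": 0},
    {"dp": [0,0,-3],"turn": 0},
    {"dp": [0,0,-2],"turn": 0},
    {"dp": [0,0,0],"turn": 0},
  ],
)

```text
time_s: 20.35
position: [0.502, 0.0237, 0.0785]
tcp_rot: [[-0.031, 0.995, 0.092], [0.999, 0.033, -0.028], [-0.031, 0.092, -0.995]]
force: [-0.5, -0.3, -0.4]
opening: 0.003
```

Request:
play_rows(
  increments=[
    {"dp": [0,0,-3],"turn": 0},
    {"dp": [0,0,-3],"turn": 0},
    {"dp": [0,0,-3],"turn": 0},
    {"dp": [0,0,-3],"turn": 0},
    {"dp": [0,0,-2],"turn": 0},
  ],
)

```text
time_s: 20.85
position: [0.5022, 0.0237, 0.067]
tcp_rot: [[-0.031, 0.995, 0.095], [0.999, 0.034, -0.028], [-0.031, 0.094, -0.995]]
force: [-6.7, 1.1, 35.7]
opening: 0.007
```

Request:
play_rows(
  increments=[
    {"dp": [0,0,-2],"turn": 0},
    {"dp": [0,0,-2],"turn": 0},
    {"dp": [0,0,-2],"turn": 0},
    {"dp": [0,0,-2],"turn": 0},
    {"dp": [0,0,-2],"turn": 0},
  ],
)

```text
time_s: 21.35
position: [0.5021, 0.0238, 0.0674]
tcp_rot: [[-0.032, 0.994, 0.103], [0.999, 0.035, -0.03], [-0.034, 0.102, -0.994]]
force: [-4.5, 0.4, 22.7]
opening: 0.006
```

Request:
play_rows(
  increments=[
    {"dp": [0,0,10],"turn": 0},
    {"dp": [0,0,20],"turn": 0},
    {"dp": [-12,-15,3],"turn": 0},
    {"dp": [-16,-20,0],"turn": 0},
    {"dp": [-10,-8,0],"turn": 0},
  ],
)

```text
time_s: 21.85
position: [0.4665, -0.0198, 0.1031]
tcp_rot: [[-0.035, 0.993, 0.112], [0.999, 0.039, -0.032], [-0.036, 0.11, -0.993]]
force: [-0.2, 0.3, -0.6]
opening: 0.004
```

Request:
play_rows(
  increments=[
    {"dp": [-6,-6,0],"turn": 0},
    {"dp": [0,0,0],"turn": 0},
    {"dp": [0,0,0],"turn": 0},
    {"dp": [0,0,0],"turn": 0},
    {"dp": [0,0,0],"turn": 0},
  ],
)

```text
time_s: 22.35
position: [0.4604, -0.0266, 0.1028]
tcp_rot: [[-0.033, 0.993, 0.112], [0.999, 0.037, -0.032], [-0.036, 0.11, -0.993]]
force: [-0.5, 0.6, 0.0]
opening: 0.003
```

Request:
play_rows(
  increments=[
    {"dp": [-3,-1,-8],"turn": 0},
    {"dp": [-2,-1,-8],"turn": 0},
    {"dp": [-1,0,-5],"turn": 0},
    {"dp": [0,0,-2],"turn": 0},
    {"dp": [0,0,0],"turn": 0},
  ],
)

```text
time_s: 22.85
position: [0.4542, -0.0279, 0.0771]
tcp_rot: [[-0.035, 0.993, 0.111], [0.999, 0.039, -0.031], [-0.036, 0.11, -0.993]]
force: [0.2, 0.4, 0.7]
opening: 0.012
```

Request:
play_rows(
  increments=[
    {"dp": [0,0,-3],"turn": 0},
    {"dp": [0,0,-3],"turn": 0},
    {"dp": [0,0,-3],"turn": 0},
    {"dp": [0,0,-2],"turn": 0},
    {"dp": [0,0,-2],"turn": 0},
  ],
)

```text
time_s: 23.35
position: [0.4543, -0.0278, 0.067]
tcp_rot: [[-0.036, 0.993, 0.115], [0.999, 0.04, -0.033], [-0.037, 0.114, -0.993]]
force: [-6.4, 0.7, 37.7]
opening: 0.006
```

Request:
play_rows(
  increments=[
    {"dp": [0,0,-2],"turn": 0},
    {"dp": [0,0,-2],"turn": 0},
    {"dp": [0,0,-2],"turn": 0},
    {"dp": [0,0,-2],"turn": 0},
    {"dp": [0,0,-2],"turn": 0},
  ],
)

```text
time_s: 23.85
position: [0.4541, -0.0278, 0.0674]
tcp_rot: [[-0.036, 0.991, 0.127], [0.998, 0.041, -0.037], [-0.042, 0.126, -0.991]]
force: [-4.4, 0.2, 25.9]
opening: 0.005
```

Release, lift, and move aside so the cameras can see everything.

Request:
play_rows(
  increments=[
    {"dp": [0,0,10],"turn": 0},
    {"dp": [0,0,30],"turn": 0},
    {"dp": [0,0,40],"turn": 0},
    {"dp": [0,10,30],"turn": 0},
    {"dp": [0,40,20],"turn": 0},
  ],
)

```text
time_s: 24.35
position: [0.4544, 0.0201, 0.2005]
tcp_rot: [[-0.029, 0.992, 0.127], [0.999, 0.034, -0.038], [-0.042, 0.125, -0.991]]
force: [0.8, 0.5, 0.2]
opening: 0.004
```

Request:
play_rows(
  increments=[
    {"dp": [0,45,0],"turn": 0},
    {"dp": [0,45,0],"turn": 0},
    {"dp": [0,45,0],"turn": 0},
    {"dp": [0,25,0],"turn": 0},
    {"dp": [0,0,0],"turn": 0},
  ],
)

```text
time_s: 24.85
position: [0.4573, 0.1884, 0.2055]
tcp_rot: [[-0.029, 0.989, 0.142], [0.999, 0.035, -0.036], [-0.041, 0.141, -0.989]]
force: [0.5, -0.3, 0.3]
opening: 0.007
```

Run:
```python
from h import *
im,d=grab('top','top4'); i2,_=grab('scene','scene4')
s=bot.read_state();print(s['time_s'],s['position'],s['force'].round(2))
c1=lambda x,y:(round(240+(x+.5)/6-.5),round(215+(y+.5)/6-.5))
for n,q in(('Y',(429,303)),('B',(558,294)),('R',(436,432)),('G',(567,424))):
    u,v=c1(*q);print(n,np.round(w('top',u,v,np.median(d[v-3:v+4,u-3:u+4]))*1000,1))
for n,(u,v) in(('capL',(447,275)),('capR',(485,262))):
    print(n,np.round(w('top',u,v,np.median(d[v-3:v+4,u-3:u+4]))*1000,1))
a=cv2.resize(im[140:330,140:520],None,fx=2,fy=2);b=cv2.resize(i2[150:390,220:430],(525,600))
cv2.imwrite('pics/a4.png',a);cv2.imwrite('pics/b4.png',b)
```

```text
24.95 [0.4569413  0.1859776  0.20514817] [-0.49  0.01  0.12]
Y [503.8  23.5  53.3]
B [504.8 -27.5  53.4]
R [452.9  22.5  53.5]
G [456.2 -28.4  53.6]
capL [ 473.2 -282.    85.5]
capR [ 500.2 -368.5   85.3]
```

View pics/a4.png

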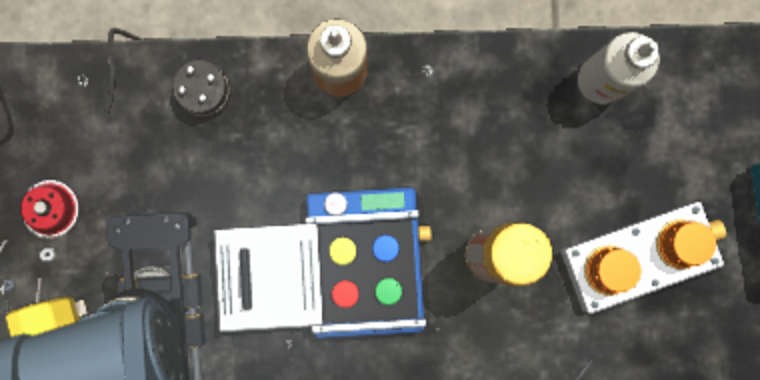

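View pics/b4.png

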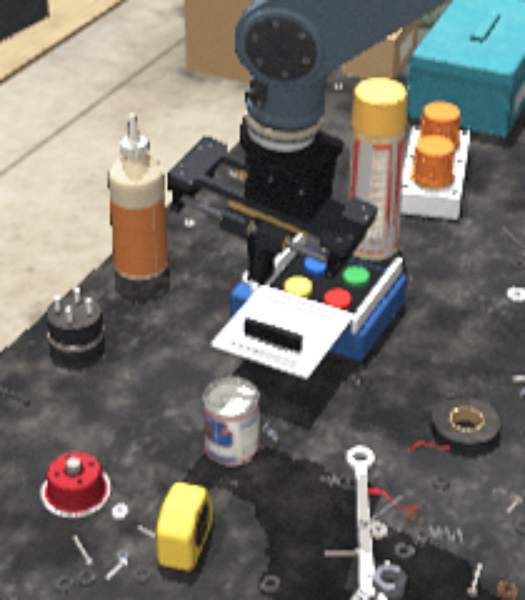

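Cap tops measure 85.3–85.5 mm (86 is home), all four key tops are about 53.5 mm (up), the shutter is open, the tin is upright and the bystanders haven't moved. The arm is clear of everything.

```bash
python3 -c "
from rig import bot
print(bot.hand_in())"
```

```text
the job is handed in; nothing more can be done
None
```

I completed every step and handed the job in at about 25 s of the 69 s allowed; no verdict was reported. I pushed both caps home and moved the tin about 120 mm to the left. I slid the shutter to its end stop, then pressed blue, yellow and green in that order. Each key was held fully down for about 0.5 s or more.

**Last checks:**
- **Caps:** the tops measured 85.5 mm (left) and 85.3 mm (right), against 86 mm when home.
- **Shutter:** it is about 111 mm open of 112, worked out from the rib's position in the picture.
- **Keys:** all four tops measured 53.3 to 53.6 mm, against 54 mm when up.
- **Tin and bystanders:** the tin stands upright, clear of the shutter and the tape measure. The bystanders look unmoved, judged by eye from the pictures rather than measured.
- **Arm:** it is clear of everything and reads about 0.5 N.

**What went less well:**
- **Blue key force:** the first press briefly reached 66 N at the wrist through the fingertips. That is under the 120 N wrist limit. It would only break the 40 N limit if that counts the fingers as well as the arm and gripper body. I pressed the other two keys more gently.
- **Tool tilt:** the tool drifted to about 8° off vertical by the end. I allowed for this when aiming at the keys.

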